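# Centre a vial block on the shaker platform by taps from both sides

### The job

The long wooden vial block sits askew on the shaker's metal platform. With closed fingertips tap the end nearer the robot from the right (left and right as the robot looks), then the far end from the left, and go on by turns from both sides until the block lies centred and square in the etched outline. Slide it only, do not lift it; leave the two small amber vials on the platform standing where they are.

Things in the scene. Friction and masses are not known exactly. Their poses are not given: they have to be found in the camera images.
- block_mid (a point): Centre, half-way up, of the long wooden block with 6 x 3 wells (180 x 92 x 36 mm, 0.28 to 0.56 kg), loose on the platform; pushed low on a side it slides and stops with the push. x: along it, away from the robot (-x is the near end); y: left; z: up. It starts 23 to 34 deg anticlockwise of the outline, near end swung right, far end left. Ignore the square block on the bench.
- outline (a point): Centre of the dark rectangle (192 x 104 mm) etched on the shaker platform, 6 mm outside the centred block all round, with a tick half-way along each long side. It lies on the platform's top face, 85 mm above the bench, on which the block rests. x: along the outline, away from the robot; y: left; z: up. The platform (360 x 310 mm) is fixed, turned up to 12 deg either way.
- vial_near_mid (a point): Centre, half-way up, of a small loose amber glass vial (30 mm across, 50 mm high, black cap) standing on the platform at its near left corner. To be left alone.
- vial_far_mid (a point): Centre, half-way up, of the same kind of vial standing on the platform at its far right corner. To be left alone.
Things that resemble listed ones, but are neither listed nor needed, are in the scene too. What is shaped like the part that bears block_mid but pink is not meant.

How it is judged (in metres and radians):
On the way, in this order (a step that is already met when the one before it is completed fails the run):
1. the near end of the block is tapped from the right with the fingers (contact force between the fingers and block above 0.3 N and x of the grasp point in the frame of block_mid below 0 m and y of the grasp point in the frame of block_mid below 0 m).
2. then its far end is tapped from the left (contact force between the fingers and block above 0.3 N and x of the grasp point in the frame of block_mid above 0 m and y of the grasp point in the frame of block_mid above 0 m).
At the end, for the whole second after the job is handed in: The block lies flat on the platform, its centre within 15 mm (horizontally) of the outline's centre and its length within 10 degrees of the outline's; both amber vials stand upright within 20 mm of where they began (horizontal distance between block_mid and outline below 0.015 m and angle between the x axis of block_mid and the x axis of outline, either way round below 0.175 rad and angle between block_mid's own z axis and vertical below 0.05 rad and z of block_mid in the frame of outline below 0.023 m and angle between each of vial_near_mid, vial_far_mid's own z axis and vertical below 0.2 rad and distance of each of vial_near_mid, vial_far_mid from where it was at the start of the episode below 0.02 m); the robot touches nothing.
It fails at once if the block is lifted off the platform (centre more than 12 mm above where it rests) (z of block_mid in the frame of outline above 0.03 m).
It fails at once if an amber vial on the platform is moved more than 20 mm or knocked over (distance of any of vial_near_mid, vial_far_mid from where it was at the start of the episode above 0.02 m or angle between any of vial_near_mid, vial_far_mid's own z axis and vertical above 0.5 rad).
It also fails if it takes over 58 s, if anything falls off the work surface, if the arm or the gripper's body presses on something with over 40 N, if the wrist force passes 120 N, or if a joint passes its speed limit or range.

### The arm

A 6-joint arm with a two-finger parallel gripper is mounted at the origin on the work surface. World frame = base frame: x ahead of the robot, y to its left, z up, the work surface at z = 0. Lengths are in mm, angles in rad, forces in N, time in s.
With the tool pointing down it reaches from about 350 to 975 mm from the base axis. Payload 7.1 kg.
Tool frame: the origin (TCP) lies between the finger pads; the fingertips stand 17 mm ahead of it and the grasp point (between the pads) lies 2 mm behind it (tip_reach is the y of the fingertips in the tool frame, in mm); y points along the fingers, x is the direction in which the jaws open and shut, and the axes are right-handed (so a half turn about y gives the same grasp; the last joint's range is limited). The gripper opens to 88 mm and grips with 3 to 60 N. Pads are 20 mm wide; open, the fingers measure 115 mm over their backs; the gripper's body (75 mm by 178 mm) begins 61 mm behind the grasp point.
Start: joints at [1.115, 0.423, 1.63, -0, 1.089, -0.019], TCP at [264.369, 566.316, 216.475] pointing down, gripper open.
Joint ranges: [-3, 3], [-0.9, 2.11], [0.09, 2.58], [-1.31, 4.45], [0.11, 2.69], [-2.54, 2.54]. Speed limits (rad/s): [2.39, 2.39, 3.01, 3.14, 3.14, 3.14].

### API

Orientations are given as a rotation vector (axis times angle).
In Python, from workcell import get_obs, get_image, camera_model, close_job, silhouettes, tip_of, tip_reach gives the robot as it stands. The module is installed in compiled form; this text tells all that it offers.
- The arm moves only by the tool arm_command, never from a script. Its argument "targets" is a list of rows, each a list of 4 numbers: the shift along the tool's x, y, z in mm, then the turn about the tool's y in rad. A call has 1 to 20 rows; each row shifts and turns the commanded pose from where the row before left it, along the tool's axes as they then stand; what a row does not reach is not made up. A row lasts 1/12 s, in which the tool goes at most 41.7 mm and 7.16 degrees, less where a joint would pass 70% of its speed; a pose out of reach is approached as far as the arm can. A call is refused whole if a number of a shift passes 41.7 or a number of a turn 0.125, either way. A call with a gripper value outside its range is refused whole. "gripper" is the opening in per cent of the stroke, from 0 (shut) to 100 (fully open), set as the call begins (left out, the last holds). The fingers move at their own pace and stop on an object; the grip force is fixed at half the most. Time passes only in rows, so rows that do not move let the fingers close. It gives the time, the measured TCP pose, the force and the opening at its end, in the units of the state.
- get_obs(): the state, without advancing time (a new reading comes with each control period).
- get_image(name): name is "scene" or "top" or "wrist"; returns the picture (420x560x3 uint8, blue, green, red); there is no depth.
- camera_model(name): a dict with "mtx" (3x3 intrinsics, pixels), "position" and "orientation" of the camera in the world. Camera axes: x right, y up, looking along -z (the intrinsics and any distortion apply to the point x, -y, -z); pixel columns grow to the right and rows downward; lengths in mm; the calibration is good to about 2 mm. The wrist camera is an equidistant fisheye: a pixel r from the principal point sees the ray r / f radians off the axis. A picture is of the moment at which its call begins: read the wrist's pose just before it. camera_model takes no time and is no camera call; for the wrist camera it gives the pose at the moment of the call.
- close_job(): hands the job in, once; it reports no verdict.
Trained networks look in the newest picture that a camera, given by its name, has taken for a name from the list of things; names that differ only in an ending like _2 or _b are one class to them, and where a whole thing is asked for, a point or a joint stands for the part that bears it (a point fixed in the world has none). Each returns a list of dicts, best first, with "conf" (0 to 1); they miss things now and then, are a little off and sometimes report something else, mostly with a low value. They report only what shows in the picture. A call takes as long as a camera call. They do not tell look-alikes from the thing itself.
- silhouettes(camera, thing): "pixels" (420x560 bool, what is visible of it) and "at" ([column, row] in pixels, amid what is visible of it).
- tip_of(camera, thing): "at" ([column, row] in pixels: a listed point, or the origin of a listed thing).
The state is a dict: "t": time; "qpos": joint angles; "qvel": joint speeds; "joint_torque": joint torques, N m; "ee_pos": TCP position; "orientation": TCP orientation; "ft_force": force on the tool from outside, world axes, zero at the start; "moment": the same for the moment, N m; "width": finger opening in mm.
Only numpy, scipy, OpenCV 4.12 (cv2) and the standard library are available. Lean on these libraries where they do the work, as an engineer would, in place of code of your own. Each camera call takes 0.05 s, during which the arm holds its last target. There are 200 camera calls.

## Working session

There is one attempt and no reset: what is moved stays moved. The work goes in short steps, Python scripts to look and compute and a tool call to move; the robot and the scene stay as the last step left them, time stands still between calls to the robot, and variables do not carry over. Pictures are saved under pics/ and viewed, about 8 in all and at most 12, crops included, and the job is handed in when it is done.

Besides the shell and the picture viewer there is one more tool, called after "Request:" by a JSON object that holds its "method" and its "body". arm_command: Moves the arm, as the interface text tells. Its arguments: {"type":"object","properties":{"targets":{"type":"array","items":{"type":"array","items":{"type":"number"}}},"gripper":{"type":"number"}},"required":["targets"]}

```bash
mkdir -p pics
cat > h.py <<'E'
import numpy as np,cv2
from scipy.spatial.transform import Rotation as R
from workcell import *
def rot(o):
    o=np.array(o,float)
    return o if o.shape==(3,3) else R.from_rotvec(o).as_matrix() if o.size==3 else R.from_quat(o).as_matrix()
def ray(m,px):
    K=np.array(m["mtx"]);x=(px[0]-K[0,2])/K[0,0];y=(px[1]-K[1,2])/K[1,1]
    return rot(m["orientation"])@np.array([x,-y,-1])
def onz(m,px,z):
    d=ray(m,px);p=np.array(m["position"],float);return p+d*(z-p[2])/d[2]
def proj(m,P):
    K=np.array(m["mtx"]);q=rot(m["orientation"]).T@(np.array(P,float)-m["position"])
    return np.array([K[0,0]*q[0]/-q[2]+K[0,2],K[1,1]*-q[1]/-q[2]+K[1,2]])
E
python3 - <<'E'
from h import *
for c in("top","scene"):
    m=camera_model(c);print(c,m)
    cv2.imwrite(f"pics/{c}0.png",get_image(c))
    for t in("block_mid","outline","vial_near_mid","vial_far_mid"):
        for r in tip_of(c,t):print(c,t,r,onz(m,r["at"],{"b":103,"o":85,"v":110}[t[0]]).round(1))
print(get_obs())
E
```

```text
top {'mtx': array([[392.81254896,   0.        , 283.88364603],
       [  0.        , 392.81254896, 205.03589323],
       [  0.        ,   0.        ,   1.        ]]), 'position': array([376.49290388, -23.29852749, 997.67437501]), 'orientation': array([ 0.12797653, -0.13085704, -1.5669859 ])}
top block_mid {'at': [281.0, 215.7], 'conf': 0.91} [500.4 -18.3 103. ]
top block_mid {'at': [232.5, 100.7], 'conf': 0.75} [780.7  99.1 103. ]
top block_mid {'at': [175.9, 313.8], 'conf': 0.7} [282.  213.3 103. ]
top block_mid {'at': [377.1, 334.0], 'conf': 0.65} [ 239.  -229.1  103. ]
top vial_near_mid {'at': [230.6, 272.6], 'conf': 0.46} [371.6  93.7 110. ]
top vial_far_mid {'at': [328.8, 162.5], 'conf': 0.5} [ 624.8 -129.8  110. ]
scene {'mtx': array([[469.65243016,   0.        , 282.63101359],
       [  0.        , 469.65243016, 206.0534279 ],
       [  0.        ,   0.        ,   1.        ]]), 'position': array([1000.52707442,   77.71994315,  938.5718086 ]), 'orientation': array([0.40138571, 0.46792712, 1.72248547])}
scene block_mid {'at': [315.8, 375.5], 'conf': 0.94} [826.1 111.1 103. ]
sc
[... 316 characters left out ...]
at': [213.1, 244.0], 'conf': 0.73} [ 623.5 -126.   110. ]
{'t': 0.5, 'qpos': array([ 1.11502656e+00,  4.23112957e-01,  1.62994177e+00,  2.46217738e-05,
        1.08860522e+00, -1.89830414e-02]), 'qvel': array([-0.0004842 , -0.00055228, -0.00091869,  0.00093551,  0.00014603,
       -0.00046828]), 'joint_torque': array([ 7.54302910e-04, -5.44147182e+01, -2.73818690e+01,  6.44015498e-02,
        1.78150943e-02, -1.94447466e-05]), 'ee_pos': array([264.33506158, 566.30063095, 216.45052065]), 'orientation': array([-1.38475949, -0.88167065,  0.8817836 ]), 'ft_force': array([-0.24123234, -0.37811468,  0.22407331]), 'moment': array([-0.02406274,  0.02983984,  0.0061807 ]), 'width': 88.03997762395424}
```

Run:
```python
import cv2
a=cv2.imread("pics/top0.png")
cv2.imwrite("pics/topb.png",cv2.resize(a[120:330,150:430],None,fx=2.8,fy=2.8,interpolation=cv2.INTER_CUBIC))
```

```text
(no output)
```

View pics/top0.png

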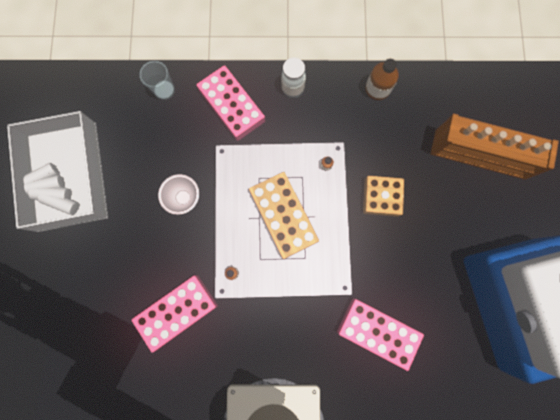

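View pics/topb.png

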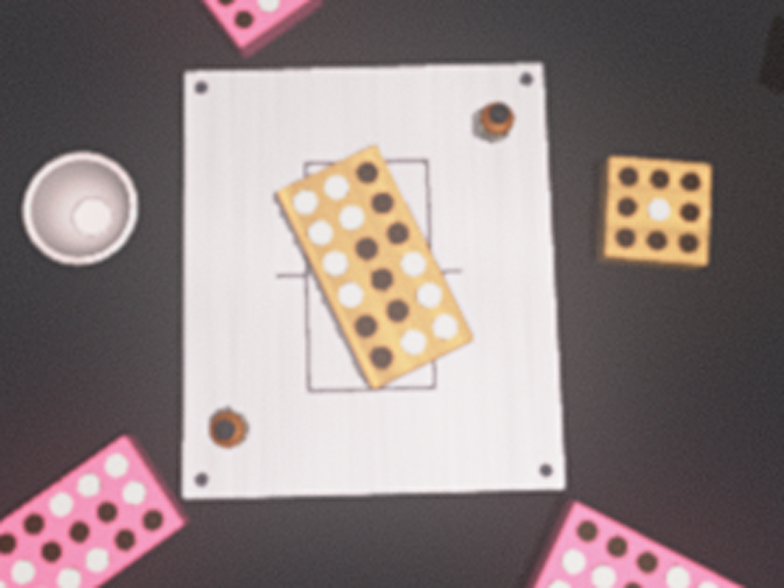

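The wooden block is at (283,215) in the top image. Look-alikes are the pink blocks at (230,101), (175,314) and (380,334), and the square wooden block at (385,196). The crop confirms the 6x3 wooden block, lying askew on the outline. The vials are at (232,272) and (327,163). Next I fit the block and the outline.

```bash
cat >> h.py <<'E'
from scipy.optimize import minimize
def T(x,y,a,pts):
    c,s=np.cos(a),np.sin(a);pts=np.array(pts,float);return np.c_[x+c*pts[:,0]-s*pts[:,1],y+s*pts[:,0]+c*pts[:,1],pts[:,2]]
BOX=[[sx*90,sy*46,z] for sx in(-1,1) for sy in(-1,1) for z in(85,121)]
S=4
def boxmask(m,v):
    q=np.array([proj(m,P) for P in T(*v,BOX)],np.float32)
    im=np.zeros((420*S,560*S),np.uint8);cv2.fillConvexPoly(im,cv2.convexHull((q*S).astype(np.int32)),255)
    return cv2.resize(im,(560,420),interpolation=cv2.INTER_AREA)/255.
def fitblock(cam,v0,img=None):
    m=camera_model(cam)
    r=[s for s in silhouettes(cam,"block_mid") ]
    c=proj(m,[v0[0],v0[1],110])
    r=[s for s in r if np.hypot(*(np.array(s["at"])-c))<35]
    if not r:return None
    M=r[0]["pixels"].astype(float)
    f=lambda v:np.abs(boxmask(m,(v[0],v[1],v[2]/100))-M).sum()
    s0=np.array([v0[0],v0[1],v0[2]*100])
    b=min((minimize(f,s0+d,method="Nelder-Mead",options=dict(initial_simplex=s0+d+np.array([[0,0,0],[10,0,0],[0,10,0],[0,0,10]]))) for d in([0,0,0],[5,-5,8],[-5,5,-8])),key=lambda r:r.fun)
    return b.x[0],b.x[1],b.x[2]/100,b.fun,M.sum()
E
python3 - <<'E'
from h import *
m=camera_model("top")
q=np.array([[304,161],[428,160],[436,387],[309,391],[277,275],[461,270]])/2.8+[150-.18,120-.18]
P=np.array([onz(m,p,85) for p in q]);print(P.round(1))
c=P[:4].mean(0);d=(P[0]+P[1]-P[2]-P[3]);d2=P[0]+P[3]-P[1]-P[2];print("outline",c.round(1),np.arctan2(d[1],d[0]),np.arctan2(-d2[0],d2[1]),"size",np.linalg.norm(d)/2,np.linalg.norm(d2)/2)
q=np.array([[186,72],[542,64],[565,488],[184,498]])/2.8+[150-.18,120-.18]
P=np.array([onz(m,p,85) for p in q]);d=(P[0]+P[1]-P[2]-P[3]);print("plat",P.mean(0),np.arctan2(d[1],d[0]),P.round(0))
get_image("top");print(fitblock("top",(500,-18,.45)))
get_image("scene");print(fitblock("scene",(500,-18,.45)))
o=get_obs();Rm=rot(o["orientation"]);print(Rm.round(3))
E
```

```text
[[595.2  35.7  85. ]
 [596.1 -69.8  85. ]
 [404.5 -74.8  85. ]
 [401.3  29.6  85. ]
 [497.4  57.3  85. ]
 [501.6 -96.7  85. ]]
outline [499.3 -19.8  85. ] 0.02896095770539521 0.019711815718059852 size 192.87655952748293 105.02349034284795
plat [498.50821505 -19.86965561  85.        ] 0.025264623349427844 [[ 674.  138.   85.]
 [ 681. -169.   85.]
 [ 323. -179.   85.]
 [ 315.  130.   85.]]
None
(np.float64(502.78404455196335), np.float64(-21.367105919309395), np.float64(0.45641006410163315), np.float64(165.21568627450984), np.float64(3719.0))
[[ 0.423  0.    -0.906]
 [ 0.906  0.     0.423]
 [ 0.    -1.     0.   ]]
```

Request:
{"method": "arm_command", "body": {"targets": [[-27,0,-24,0],[-27,0,-24,0],[-27,0,-24,0],[-27,0,-24,0],[-27,0,-24,0],[-27,0,-24,0],[-27,0,-24,0],[-27,0,-24,0],[-27,0,-24,0],[-27,0,-24,0],[-27,0,-24,0],[-27,0,-24,0],[-27,0,-24,0],[-27,0,-24,0],[-27,0,-24,0],[-27,0,-24,0],[-27,0,-24,0],[-27,0,-24,0],[-27,0,-24,0],[-27,0,-24,0]], "gripper": 0}}

```text
t: 2.37
ee_pos: [471.2, -128.0, 216.7]
orientation: [-1.385, -0.882, 0.881]
ft_force: [1.0, -0.4, -0.3]
width: 0.6
```

Request:
{"method": "arm_command", "body": {"targets": [[0,0,0,0.113],[0,0,0,0.113],[0,0,0,0.113],[0,0,0,0.113],[0,0,0,0.113],[0,0,0,0.113],[0,0,0,0.113],[0,0,0,0.113]]}}

```text
t: 3.03
ee_pos: [470.9, -126.1, 216.6]
orientation: [-1.564, -0.176, 0.176]
ft_force: [0.4, 1.3, -0.3]
width: 0.5
```

```bash
cat >> h.py <<'E'
O=(499.3,-19.8,.026)
def status(v0,cams=("top","scene"),save=None):
    for c in cams:
        im=get_image(c);r=fitblock(c,v0)
        if save:cv2.imwrite(f"pics/{save}_{c}.png",im)
        print(c,None if r is None else np.round(r,3))
    o=get_obs();Rm=rot(o["orientation"]);print("t",o["t"],"tcp",o["ee_pos"].round(1),"yaw",np.arctan2(Rm[1,0],Rm[0,0]).round(3),"F",o["ft_force"].round(1),"w",o["width"])
    return o
def cmd(target,z=None):
    o=get_obs();d=np.array(target,float)-o["ee_pos"];print("tool shift to",target,(rot(o["orientation"]).T@d).round(1))
E
python3 - <<'E'
from h import *
status((501,-20,.45));print(rot(get_obs()["orientation"]).round(3))
cmd((468,-122,110))
E
```

```text
top [ 4.99835e+02 -2.32990e+01  4.55000e-01  3.68129e+02  2.91800e+03]
scene [ 5.04044e+02 -2.19230e+01  4.59000e-01  1.41153e+02  3.79600e+03]
t 3.2333 tcp [ 470.9 -126.1  216.6] yaw 0.234 F [0.2 0.4 0.3] w 0.34996276272505045
[[ 0.973  0.    -0.232]
 [ 0.232 -0.     0.973]
 [ 0.    -1.    -0.   ]]
tool shift to (468, -122, 110) [ -1.9 106.6   4.6]
```

Request:
{"method": "arm_command", "body": {"targets": [[0,27,0,0],[0,27,0,0],[0,27,0,0],[0,25,0,0],[0,0,8,0],[0,0,8,0],[0,0,3,0],[0,0,3,0],[0,0,3,0],[0,0,3,0],[0,0,3,0],[0,0,3,0],[0,0,3,0],[0,0,3,0]]}}

```text
t: 4.4
ee_pos: [461.9, -87.0, 110.8]
orientation: [-1.564, -0.181, 0.18]
ft_force: [-0.3, -3.1, 2.3]
width: 0.1
```

Run:
```python
from h import *
status((501,-18,.4))
```

```text
top [ 5.098380e+02 -5.229000e+00  2.520000e-01  1.391659e+03  1.880000e+03]
scene [ 5.04060e+02 -8.95500e+00  3.02000e-01  4.33718e+02  3.38300e+03]
t 4.6 tcp [461.7 -86.7 110.4] yaw 0.23 F [ 0.4 -1.5  0.9] w 0.461549295242723
```

Request:
{"method": "arm_command", "body": {"targets": [[0,0,-10,0],[0,0,-8,0],[0,-30,0,0],[0,-30,0,0],[22,0,25,0],[22,0,25,0],[22,0,28,0],[22,0,28,0],[22,0,28,0],[22,0,30,0],[0,0,0,0]]}}

```text
t: 5.52
ee_pos: [559.9, 89.3, 170.6]
orientation: [-1.562, -0.185, 0.181]
ft_force: [0.6, -1.1, -0.1]
width: 0.4
```

Run:
```python
from h import *
status((504,-9,.3),save="a")
```

```text
top [ 5.00568e+02 -1.17650e+01  3.11000e-01  1.26384e+02  3.21100e+03]
scene [ 5.04020e+02 -1.04860e+01  3.27000e-01  2.24145e+02  3.60500e+03]
t 5.7167 tcp [556.3  84.  170. ] yaw 0.229 F [-0.5  0.4 -0.1] w 0.22515756710352167
```

Request:
{"method": "arm_command", "body": {"targets": [[0,30,0,0],[0,30,0,0],[0,0,-7,0],[0,0,-7,0],[0,0,-3,0],[0,0,-3,0],[0,0,-3,0],[0,0,-3,0],[0,0,-3,0],[0,0,-3,0],[0,0,-3,0],[0,0,-3,0],[0,0,-3,0],[0,0,-3,0]]}}

```text
t: 6.88
ee_pos: [567.2, 42.2, 110.5]
orientation: [-1.563, -0.181, 0.18]
ft_force: [1.4, 3.8, 4.0]
width: 0.4
```

Request:
{"method": "arm_command", "body": {"targets": [[0,0,10,0],[0,0,10,0],[0,-30,5,0],[0,-30,5,0],[0,0,10,0]]}}

```text
t: 7.3
ee_pos: [560.2, 82.1, 174.9]
orientation: [-1.564, -0.186, 0.176]
ft_force: [0.7, -1.0, 1.4]
width: 0.3
```

Run:
```python
from h import *
status((502,-20,.18))
```

```text
top [ 4.99606e+02 -2.57200e+01  1.34000e-01  1.05227e+02  3.21300e+03]
scene [ 5.03155e+02 -2.33430e+01  1.42000e-01  1.26365e+02  3.67900e+03]
t 7.5 tcp [556.7  81.6 169.4] yaw 0.231 F [ 0.6  0.7 -0.4] w 0.32484866809364754
```

Request:
{"method": "arm_command", "body": {"targets": [[-23,0,-22,0],[-23,0,-22,0],[-23,0,-22,0],[-23,0,-22,0],[-23,0,-22,0],[-23,0,-22,0],[-23,0,-22,0],[0,0,0,0.1],[0,0,0,0]]}}

```text
t: 8.25
ee_pos: [434.3, -106.5, 169.3]
orientation: [-1.568, -0.095, 0.099]
ft_force: [-0.4, 0.1, -0.2]
width: 0.5
```

Run:
```python
from h import *
status((501,-24,.138))
```

```text
top [ 4.98805e+02 -2.55250e+01  1.17000e-01  5.10914e+02  2.78000e+03]
scene [ 5.02248e+02 -2.24700e+01  1.25000e-01  1.73851e+02  3.60000e+03]
t 8.45 tcp [ 436.3 -104.9  169.9] yaw 0.133 F [ 0.2 -0.6 -0.5] w 0.05262023445387127
```

Request:
{"method": "arm_command", "body": {"targets": [[0,30,0,0],[0,30,0,0],[0,0,7,0],[0,0,5,0],[0,0,3,0],[0,0,3,0],[0,0,3,0],[0,0,3,0],[0,0,3,0],[0,0,2,0]]}}

```text
t: 9.28
ee_pos: [433.1, -76.7, 111.3]
orientation: [-1.569, -0.104, 0.101]
ft_force: [-0.9, -3.7, 3.1]
width: 0.4
```

Request:
{"method": "arm_command", "body": {"targets": [[0,0,-10,0],[0,0,-10,0],[0,-30,0,0],[0,-30,0,0],[-10,-20,-40,0],[-10,0,-40,0],[-10,0,-40,0],[0,0,0,0]]}}

```text
t: 9.95
ee_pos: [421.6, -222.3, 189.6]
orientation: [-1.572, -0.101, 0.096]
ft_force: [0.2, -0.1, -0.5]
width: 0.4
```

Run:
```python
from h import *
status((501,-18,.05),save="c")
a=cv2.imread("pics/c_top.png");cv2.imwrite("pics/c2.png",cv2.resize(a[130:310,200:370],None,fx=3.3,fy=3.3,interpolation=cv2.INTER_CUBIC))
```

```text
top [ 5.00758e+02 -1.71550e+01  2.20000e-02  8.28630e+01  3.21000e+03]
scene [ 5.0406e+02 -1.5111e+01  2.7000e-02  1.4498e+02  3.7020e+03]
t 10.15 tcp [ 420.9 -215.6  188.3] yaw 0.129 F [-0.8  0.2  0.2] w 0.554663486238218
```

View pics/c2.png

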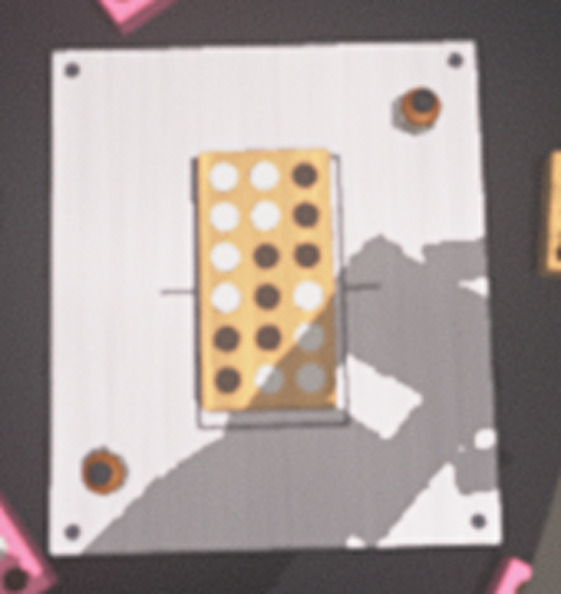

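The block lies square in the outline and about 3 mm left of centre, well inside the limits. Both vials stand where they were at the start. The arm is clear, so I am handing in.

```bash
python3 -c "
from workcell import *
print(close_job())"
```

```text
the job is handed in; nothing more can be done
None
```

The block is centred and square in the outline, and I handed the job in at about 10 s of the 58 s allowed. I made three low taps with closed fingertips: near end from the right, far end from the left, then near end from the right again.

| Last check | Block centre x, y (mm) | Block angle (rad) |
|---|---|---|
| Top camera | 501, -17 | 0.022 |
| Scene camera | 504, -15 | 0.027 |
| Outline, measured in the top camera | 499, -20 | 0.026 |

- **Centring:** the two cameras put the block 3 and 7 mm off centre, against a limit of 15 mm. They disagree by about 4 mm, which is mostly a steady offset between them.
- **Angle:** both cameras put it within about 0.3° of the outline, against a limit of 10°.
- **Vials:** in the last picture both stood upright in their corners; I judged this by eye and did not measure them again.
- **Failed or weak checks:** one early top-camera search for the block found nothing. Some fits taken while the arm blocked the view were unreliable, so I repeated them from clear positions.

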